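# Clamp the rotation mount down on the optical table

### The job

The black rotation mount is already standing where it belongs, with the tongue of its foot towards the swing clamp. With the fingers, push the clamp's strap round until it lies over the tongue against its stop, and only then push the cam lever all the way down so that the strap clamps the foot. Do not shift, tip or lift the mount, and leave the other things on the table alone.

Things in the scene. Friction and masses are not known exactly. Their poses are not given: they have to be found in the camera images.
- clamp: Swing clamp screwed to the table: black base plate 64 x 64 x 10 mm, steel stop pin (8 mm wide, 42 mm high) at x = -18.5, y = +24 mm. Origin on the table on the pivot axis, z up along it. +y points from the pivot to the mount: the closed strap lies along +y, the pressed lever then along -y; the open strap stands on the +x side. All heights here are above the table.
- swing_arm (a joint): Swing of strap and lever together about the clamp's vertical axis, rad. 0 = strap over the tongue at its stop, along the clamp's +y; grows clockwise seen from above (pi/2 = strap along the clamp's +x), limit 1.8. Starts between 1.0 and 1.65. Friction 0.15 N m, no spring: stays where it is left.
- strap: Bare aluminium strap, swings with swing_arm: a bar 28 mm wide (22 mm beyond 74 mm from the axis), 22 mm thick, from 16 mm behind the pivot axis to 110 mm in front. Origin on the pivot axis at table height, +y along the strap to its free end, z up. Underside at 20 mm, top at 42 mm with the lever up; pressing the lever lowers it by 4 mm on to the tongue.
- strap_end (a point): Middle of the strap's free end face, 110 mm from the pivot axis, at 31 mm height.
- lever (a joint): Cam lever above the pivot, rad; turns round with swing_arm. Elevation above level = 1.31 - value: 0 = nearly upright, leaning away from the strap's free end; grows when pushed down; 1.31 = fully down, level, pointing along the strap's -y. Starts at 0 to 0.35. Its pin lies level across the strap at 56 mm height, on the pivot axis. Friction 0.25 N m (4 N at the grip), some more as it clamps; stays put.
- lever_end (a point): Free end of the cam lever, on its centre line 95 mm from its pin. The lever is a steel bar 14 mm wide and 9 mm thick with a round black grip of 20 mm diameter over its last 43 mm (52 to 95 mm from the pin). The end is about 148 mm above the table when upright and 56 mm when down.
- mount: Black rotation mount for optics, loose, 0.4 to 0.65 kg: foot 16 mm thick with a tongue 18 mm wide towards the clamp and a 60 x 56 mm base under an upright square plate 76 x 22 x 76 mm (top at 106 mm) holding a round glass. Origin on the table under the tongue where the strap bears, 100 mm from the pivot; +y from tongue to plate (plate middle y = 70 mm; tongue y = -18 to 42 mm).
- post: bare steel optical post, cylinder 25 mm diameter, 50 mm tall, standing; origin at its foot. A bystander.
- lens_cell: small black ring, 31 mm outside, 10 mm tall, lying flat; origin at the centre of its underside. A bystander.
- driver: screwdriver about 150 mm long lying on the table; origin on its underside near mid-length. A bystander.
- screw_jar: glass jar 44 mm diameter, 50 mm tall, standing; origin at the centre of its underside. A bystander.
- hex_plate: black hexagonal lens plate 50 mm across, 12 mm thick, lying flat; origin at the centre of its underside. A bystander.
- fork: black forked table clamp, about 80 x 30 x 10 mm, lying loose and unused; origin on its underside. A bystander.

How it is judged:
On the way, in this order (a step that is already met when the one before it is completed fails the run):
1. the strap is swung over the tongue while the lever is still up (value of joint swing_arm below 0.08 rad and value of joint lever below 0.7 rad), for 0.2 s.
2. the cam lever is pushed down with the strap still over the tongue (value of joint swing_arm below 0.1 rad and value of joint lever above 1.2 rad), for 0.2 s.
At the end, for the whole second after the job is handed in: The strap lies over the tongue (within 0.1 rad of its stop), the lever is down (within 0.11 rad of fully down), the strap presses on the mount's foot with more than 3 N, and the mount stands still, upright, within 10 mm of where it was (all of step 2 and contact force between strap and mount above 3 N and distance of mount from where it was at the start of the episode below 0.01 m and angle between mount's own z axis and vertical below 0.06 rad and linear speed of mount below 0.02 m/s); the robot touches nothing.
It fails at once if the lever is pushed down before the strap is over (value of joint swing_arm above 0.15 rad and value of joint lever above 0.8 rad).
It fails at once if the mount is shifted by more than 12 mm, tipped or lifted (distance of mount from where it was at the start of the episode above 0.012 m or angle between mount's own z axis and vertical above 0.12 rad).
It fails at once if a bystander is moved by more than 20 mm (distance of any of post, lens_cell, driver, screw_jar, hex_plate, fork from where it was at the start of the episode above 0.02 m).
It also fails if it takes over 51 s, if anything falls off the work surface, if the arm or the gripper's body presses on something with over 40 N, if the wrist force passes 120 N, or if a joint passes its speed limit or range.

### The arm

A 7-joint arm with a two-finger parallel gripper is mounted at the origin on the work surface. World frame = base frame: x ahead of the robot, y to its left, z up, the work surface at z = 0. Lengths are in m, angles in rad, forces in N, time in s.
With the tool pointing down it reaches from about 0.4 to 0.85 m from the base axis. Payload 4.5 kg.
Tool frame: the origin (TCP) lies midway between the tips of the shut fingers; the grasp point (between the pads) lies 19 mm behind it; z points along the fingers, y is the line along which they close (so a half turn about z gives the same grasp; the last joint's range is limited). The gripper opens to 88 mm and grips with 3 to 60 N. Pads are 18 mm wide; open, the fingers measure 123 mm over their backs; the gripper's body (75 mm by 187 mm) begins 45 mm behind the grasp point.
Start: joints at [-1.293, 0.689, -0.195, 1.565, 0.157, 0.902, -0.215], TCP at [0.151, 0.607, 0.212] pointing down, gripper open.
Joint ranges: [-3.01, 3.01], [-0.46, 2.08], [-1.47, 1.51], [0.13, 2.56], [-1, 4.14], [0.04, 2.09], [-2.66, 2.66]. Speed limits (rad/s): [2.57, 2.57, 3.14, 3.14, 3.14, 3.14, 3.14].

### API

Orientations are given as a unit quaternion [x, y, z, w].
In Python, from plant import r gives the robot as it stands. The module is installed in compiled form; this text tells all that it offers.
- The arm moves only by the tool step_arm, never from a script. Its argument "series" is a list of rows, each a list of 7 numbers: the shift along the world's x, y, z in mm, then the turn, a rotation vector about the world's x, y, z in rad, then the closure, from 0 (fully open) to 1 (shut). A call has 1 to 20 rows; each row shifts and turns the commanded pose from where the row before left it; what a row does not reach is not made up. A row lasts 1/10 s, in which the tool goes at most 50 mm and 8.59 degrees, less where a joint would pass 70% of its speed; a pose out of reach is approached as far as the arm can. A call is refused whole if a number of a shift passes 50 or a number of a turn 0.15, either way. A call with a gripper value outside its range is refused whole. The fingers move at their own pace and stop on an object; "force" is the grip in N (left out, the last holds). Time passes only in rows, so rows that do not move let the fingers close. It gives the time, the measured TCP pose, the force, the opening and the grip force at its end, in the units of the state.
- r.get_state(): the state, without advancing time (a new reading comes with each control period).
- r.snapshot(name): name is "side" or "top" or "wrist"; returns (picture, depth): 384x512x3 uint8, blue, green, red; 384x512 float32, m along the optical axis (not along the pixel's ray), 0 where there is no reading.
- r.get_calibration(name): a dict with "intrinsics" (3x3 intrinsics, pixels), "pose" (4x4, takes a point from camera to world coordinates). Camera axes: x right, y up, looking along -z (the intrinsics and any distortion apply to the point x, -y, -z); pixel columns grow to the right and rows downward; lengths in m; the calibration is good to about 2 mm. A picture is of the moment at which its call begins: read the wrist's pose just before it. get_calibration takes no time and is no camera call; for the wrist camera it gives the pose at the moment of the call.
- r.finish_job(): hands the job in; it is judged then, once.
The state is a dict: "clock": time; "q": joint angles; "qd": joint speeds; "joint_torque": joint torques, N m; "tool_pos": TCP position; "eef_rot": TCP orientation; "contact_force": force on the tool from outside, world axes, zero at the start; "moment": the same for the moment, N m; "opening": opening from 0.0 (shut) to 1.0 (fully open); "finger_force": force on a finger pad.
Only numpy, scipy, OpenCV 4.12 (cv2) and the standard library are available. Lean on these libraries where they do the work, as an engineer would, in place of code of your own. Each camera call takes 0.05 s, during which the arm holds its last target. There are 200 camera calls.

## Working session

There is one attempt and no reset: what is moved stays moved. The work goes in short steps, Python scripts to look and compute and a tool call to move; the robot and the scene stay as the last step left them, time stands still between calls to the robot, and variables do not carry over. Pictures are saved under pics/ and viewed, at most 10 in all, crops included, and the job is handed in when it is done.

Besides the shell and the picture viewer there is one more tool, called after "Request:" by a JSON object that holds its "op" and its "data". step_arm: Moves the arm, as the interface text tells. Its arguments: {"type":"object","properties":{"series":{"type":"array"},"force":{"type":"number"}},"required":["series"]}

```bash
mkdir -p pics; cat > h.py <<'E'
import numpy as np, cv2
from plant import r
def cloud(name):
    c=r.get_calibration(name); im,d=r.snapshot(name)
    K=np.array(c["intrinsics"]);T=np.array(c["pose"])
    v,u=np.mgrid[0:384,0:512]
    P=np.stack([(u-K[0,2])/K[0,0]*d,-(v-K[1,2])/K[1,1]*d,-d],-1)@T[:3,:3].T+T[:3,3]
    P[d<=0]=np.nan
    return im,P
E
python3 - <<'E'
from h import *
print(r.get_state())
for n in("top","side"):
    im,P=cloud(n); np.save(n+".npy",P); cv2.imwrite(f"pics/{n}0.png",im)
    c=r.get_calibration(n);print(n,c)
E
```

```text
{'clock': 0.0, 'q': array([-1.29319751,  0.6899945 , -0.19450715,  1.5663348 ,  0.15731079,
        0.90246163, -0.21511294]), 'qd': array([ 0.00113051,  0.00132179, -0.0019291 , -0.00010187,  0.00066789,
        0.00059142, -0.00261154]), 'joint_torque': array([ 2.19726981e-04, -5.27559686e+01, -1.26671042e+00, -1.53431958e+01,
       -5.25825389e-02,  6.62187027e-03,  1.73684712e-04]), 'tool_pos': array([0.15076399, 0.60585713, 0.21130578]), 'eef_rot': array([ 1.21562082e-01,  9.92583419e-01, -9.02140315e-04, -4.13897828e-05]), 'contact_force': array([ 1.05233601, -0.37341552, -0.7660924 ]), 'moment': array([0.0028216 , 0.03276017, 0.00223928]), 'finger_force': 0.0, 'opening': 1.0025755039790445}
top {'intrinsics': array([[416.83831282,   0.        , 262.53303409],
       [  0.        , 416.83831282, 186.88473174],
       [  0.        ,   0.        ,   1.        ]]), 'pose': array([[-0.00196095,  0.99426378, -0.10693778,  0.52929263],
       [-0.99997524, -0.00122696,  0.00692906, -0.00840819],
       [ 0.0067581 ,  0.10694872,  0.99424157,  1.08784295],
       [ 0.        ,  0.        ,  0.        ,  1.        ]])}
side {'intrinsics': array([[492.33070892,   0.        , 252.62476845],
       [  0.        , 492.33070892, 198.96282996],
       [  0.        ,   0.        ,   1.        ]]), 'pose': array([[-0.91719033,  0.22878671, -0.32621854,  0.29058052],
       [-0.39836374, -0.50955884,  0.76266383,  0.74954981],
       [ 0.00825981,  0.82946153,  0.55850277,  0.68674336],
       [ 0.        ,  0.        ,  0.        ,  1.        ]])}
```

View pics/top0.png

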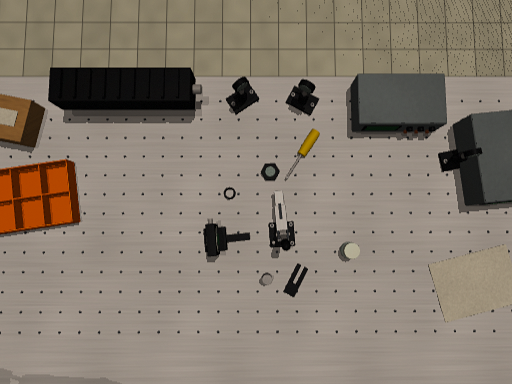

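View pics/side0.png

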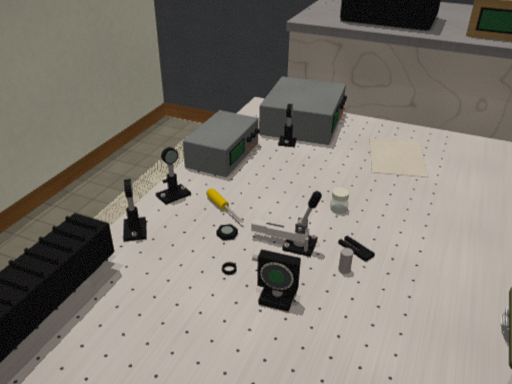

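The top view has world +x up and +y left. The clamp is at about (282,235), with the strap pointing up to (279,192). The mount is at (215,238), its tongue pointing right at (245,237). The lever leans towards the bottom, at (287,245). Next I'll measure these in the point clouds.

```bash
python3 - <<'E'
from h import *
T=np.load("top.npy");S=np.load("side.npy")
def reg(P,u0,u1,v0,v1): return P[v0:v1,u0:u1].reshape(-1,3)
def desc(n,Q):
    if len(Q)<4: print(n,len(Q));return
    m=np.median(Q,0);rect=cv2.minAreaRect((Q[:,:2]*1000).astype(np.float32))
    print(n,len(Q),m.round(4),"rect",[np.round(x,1) for x in rect])
t=reg(T,255,310,180,265);s=reg(S,235,335,180,265)
print("table z",np.nanmedian(T[260:330,100:200,2]),np.nanmedian(S[330:380,220:330,2]))
for n,Q in(("top",t),("side",s)):
    z=Q[:,2]
    desc(n+" strap",Q[(z>.037)&(z<.046)])
    desc(n+" base",Q[(z>.006)&(z<.014)])
    L=Q[z>.06]; desc(n+" lever",L)
    for a in np.arange(.06,.17,.015):
        k=L[(L[:,2]>a)&(L[:,2]<a+.015)]
        if len(k): print("  ",a.round(3),len(k),k.mean(0).round(4))
    if len(L): print("  max",L[L[:,2].argmax()])
for n,Q in(("top",reg(T,195,254,210,265)),("side",reg(S,240,310,240,312))):
    z=Q[:,2]
    desc(n+" foot",Q[(z>.012)&(z<.019)]); desc(n+" plate",Q[(z>.09)]);
big=cv2.resize(cv2.imread("pics/top0.png")[170:310,195:370],None,fx=4.5,fy=4.2,interpolation=cv2.INTER_CUBIC)
cv2.imwrite("pics/crop.png",big)
for n,u,v in(("post",266,279),("fork",296,280),("jar",350,251),("hex",270,172),("lens",229,193)): print(n,np.nanmedian(T[v-2:v+3,u-2:u+3].reshape(-1,3),0).round(3))
E
```

```text
table z 0.0004726749746917225 0.0008866377389062929
top strap 418 [ 0.5784 -0.0589  0.0422] rect [array([567.1, -61.5]), array([ 39.6, 133.3]), np.float64(87.4)]
top base 292 [ 0.5209 -0.0526  0.0104] rect [array([539.6, -60.9]), array([189.3, 130.2]), np.float64(2.7)]
top lever 191 [ 0.5147 -0.065   0.0964] rect [array([512.5, -65.5]), array([44.8, 32.1]), np.float64(6.2)]
   0.06 77 [ 0.5261 -0.064   0.0656]
   0.075 11 [ 0.5209 -0.0645  0.0824]
   0.09 12 [ 0.5162 -0.0635  0.0952]
   0.105 7 [ 0.5128 -0.0642  0.1177]
   0.12 18 [ 0.5089 -0.0644  0.1284]
   0.135 65 [ 0.4992 -0.066   0.1432]
   0.15 1 [ 0.4975 -0.0692  0.1504]
  max [ 0.49753642 -0.06921346  0.15043845]
side strap 482 [ 0.5718 -0.0536  0.0425] rect [array([ 564.5, -132.8]), array([193.7, 132.3]), np.float64(87.4)]
side base 347 [ 0.5165 -0.0467  0.0108] rect [array([559.6, -80.5]), array([277.3, 155.6]), np.float64(39.2)]
side lever 882 [0.5146 0.1039 0.1061] rect [array([506.9,  24.5]), array([203.4,  86.9]), np.float64(81.9)]
   0.06 91 [ 0.5248 -0.0594  0.0656]
   0.075 46 [0.5297 0.0148 0.0852]
   0.09 234 [0.5244 0.096  0.0986]
   0.105 378 [0.5122 0.09   0.1076]
   0.12 64 [ 0.5022 -0.059   0.1278]
   0.135 69 [ 0.4987 -0.0619  0.1423]
  max [ 0.50254202 -0.05796817  0.14900098]
top foot 333 [0.5161 0.0802 0.0162] rect [array([515.5,  76.3]), array([ 59.1, 115.8]), np.float64(5.5)]
top plate 372 [0.5149 0.1055 0.1059] rect [array([518.5, 106. ]), array([86.9, 25.8]), np.float64(2.9)]
side foot 481 [0.5147 0.1186 0.0165] rect [array([519.8,  35.2]), array([ 60.1, 202.3]), np.float64(5.0)]
side plate 665 [0.5132 0.1141 0.1052] rect [array([519.2, 109.2]), array([88.4, 27. ]), np.float64(6.6)]
post [ 0.414 -0.024  0.051]
fork [ 0.406 -0.101  0.002]
jar [ 0.482 -0.231  0.051]
hex [ 0.684 -0.035  0.014]
lens [ 0.63   0.072 -0.   ]
```

View pics/crop.png

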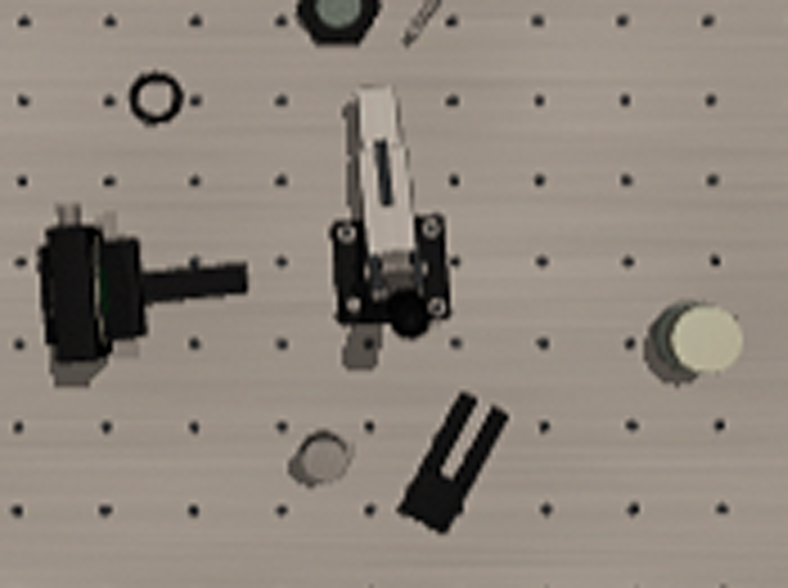

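The crop shows the strap nearly along world +x, tilted slightly towards +y. Its end is at crop (376,88), the black grip is at (408,313), and the tongue tip is at (246,278). One refinement of the strap line and tongue, then I'll move.

```bash
python3 - <<'E'
from h import *
T=np.load("top.npy")
Q=T[180:265,260:305].reshape(-1,3);z=Q[:,2]
s=Q[(z>.039)&(z<.046)&(Q[:,0]>.56)&(abs(Q[:,1]+.06)<.03)]
far=s
for a in np.arange(.56,.65,.01):
    k=s[(s[:,0]>=a)&(s[:,0]<a+.01)]
    if len(k): print(a.round(2),len(k),k[:,1].min().round(4),k[:,1].max().round(4),k[:,0].max().round(4))
xs=[];ys=[]
for a in np.arange(.56,.63,.005):
    k=s[(s[:,0]>=a)&(s[:,0]<a+.005)]
    if len(k)>3: xs.append(k[:,0].mean());ys.append((k[:,1].min()+k[:,1].max())/2)
p=np.polyfit(xs,ys,1);print("strap slope",p[0],"y at .53",np.polyval(p,.53),"end x",np.sort(s[:,0])[-5:])
b=Q[(z>.006)&(z<.014)&(abs(Q[:,1]+.06)<.045)&(abs(Q[:,0]-.528)<.045)]
print("base",cv2.minAreaRect((b[:,:2]*1000).astype(np.float32)))
F=T[210:265,195:258].reshape(-1,3)
t=F[(F[:,2]>.012)&(F[:,2]<.019)&(F[:,1]<.055)]
print("tongue",cv2.minAreaRect((t[:,:2]*1000).astype(np.float32)),t[:,1].min())
pl=F[F[:,2]>.1];print("plate",cv2.minAreaRect((pl[:,:2]*1000).astype(np.float32)))
E
```

```text
0.56 42 -0.0744 -0.0468 0.5684
0.57 40 -0.0719 -0.0467 0.5785
0.58 41 -0.072 -0.0469 0.5885
0.59 41 -0.0721 -0.0444 0.5986
0.6 34 -0.0672 -0.0469 0.6087
0.61 32 -0.0672 -0.0446 0.6189
0.62 31 -0.0648 -0.0445 0.6288
0.63 15 -0.0649 -0.0446 0.6339
strap slope 0.1038426561489617 y at .53 -0.06460662806511508 end x [0.63372179 0.63372358 0.63381014 0.6338347  0.63388539]
base ((524.7831420898438, -64.548583984375), (64.53468322753906, 64.0206298828125), 89.97620391845703)
tongue ((518.539306640625, 36.923240661621094), (17.877883911132812, 36.708736419677734), 5.050014019012451) 0.018876605836769887
plate ((512.582763671875, 105.79360961914062), (75.52082824707031, 23.33099937438965), 5.054137706756592)
```

Request:
{"op": "step_arm", "data": {"series": [[50,-50,0,0,0,-0.14,1],[50,-50,0,0,0,-0.14,1],[50,-50,0,0,0,-0.14,1],[50,-50,0,0,0,-0.14,1],[50,-50,0,0,0,-0.14,1],[50,-50,0,0,0,-0.14,1]], "force": 40}}

```text
clock: 0.7
tool_pos: [0.3639, 0.3927, 0.212]
eef_rot: [0.518, 0.855, -0.0, -0.0]
contact_force: [0.8, 0.8, 0.5]
opening: 0.477
finger_force: 0.0
```

Request:
{"op": "step_arm", "data": {"series": [[18,-35,0,0,0,-0.14,1],[18,-35,0,0,0,-0.14,1],[18,-35,0,0,0,-0.14,1],[18,-35,0,0,0,-0.14,1],[18,-35,0,0,0,-0.14,1],[18,-35,0,0,0,-0.14,1],[18,-35,0,0,0,-0.14,1],[18,-35,0,0,0,-0.14,1],[18,-35,0,0,0,-0.14,1],[18,-35,0,0,0,-0.14,1],[18,-35,0,0,0,-0.14,1],[18,-35,0,0,0,-0.14,1],[18,-35,0,0,0,-0.14,1],[17,-33,0,0,0,-0.13,1],[0,0,0,0,0,0,1],[0,0,0,0,0,0,1]]}}

```text
clock: 2.3
tool_pos: [0.6136, -0.094, 0.2115]
eef_rot: [0.999, 0.054, -0.001, -0.0]
contact_force: [-0.5, 0.4, 0.3]
opening: 0.004
finger_force: 0.0
```

```bash
python3 - <<'E'
from h import *
s=r.get_state();print(s["q"].round(2),s["tool_pos"],s["eef_rot"],s["opening"])
q=s["eef_rot"];print(np.degrees(2*np.arctan2(q[1],q[0]))-90)
E
```

```text
[-0.2   0.74  0.52  1.6  -0.43  0.92 -0.99] [ 0.61355569 -0.09396767  0.21145357] [ 9.98556849e-01  5.37008604e-02 -6.53689107e-04 -9.75230706e-05] 0.004194593581669006
-83.843371851081
```

Request:
{"op": "step_arm", "data": {"series": [[0,-3,-40,0,0,0,1],[0,0,-40,0,0,0,1],[0,0,-40,0,0,0,1],[0,0,-35,0,0,0,1],[0,0,-20,0,0,0,1],[0,0,-10,0,0,0,1],[0,0,0,0,0,0,1]]}}

```text
clock: 3.0
tool_pos: [0.6129, -0.0948, 0.0261]
eef_rot: [0.998, 0.055, -0.001, -0.001]
contact_force: [-0.7, -0.3, 0.4]
opening: 0.006
finger_force: 0.0
```

```bash
python3 - <<'E'
from h import *
s=r.get_state();print(s["q"].round(2),s["tool_pos"],s["contact_force"])
im,P=cloud("side");cv2.imwrite("pics/side1.png",cv2.resize(im[150:320,180:400],None,fx=3,fy=3))
# arc plan: TCP = pivot + .085u(a) + d*n(a)
p=np.array([.526,-.0645]);prev=s["tool_pos"][:2]
for i in range(0,19):
    a=np.radians(5.8+ (95.05-5.8+1)*min(i,18)/18); d=.0287
    t=p+.085*np.array([np.cos(a),np.sin(a)])+d*np.array([np.sin(a),-np.cos(a)])
    print(i,np.round((t-prev)*1000,1),t.round(4));prev=t
E
```

```text
[-0.11  0.97  0.35  1.71 -0.57  0.56 -0.87] [ 0.61294671 -0.09475046  0.02611388] [-0.66880977 -0.3454654   0.40769352]
0 [ 0.5 10.3] [ 0.6135 -0.0845]
1 [1.4 7.7] [ 0.6149 -0.0767]
2 [0.7 7.8] [ 0.6156 -0.0689]
3 [0.  7.8] [ 0.6156 -0.0611]
4 [-0.6  7.8] [ 0.615  -0.0533]
5 [-1.3  7.7] [ 0.6137 -0.0455]
6 [-2.   7.6] [ 0.6117 -0.0379]
7 [-2.6  7.4] [ 0.609  -0.0305]
8 [-3.3  7.1] [ 0.6058 -0.0234]
9 [-3.9  6.8] [ 0.6019 -0.0166]
10 [-4.5  6.4] [ 0.5974 -0.0102]
11 [-5.  6.] [ 0.5924 -0.0041]
12 [-5.5  5.6] [0.5868 0.0014]
13 [-6.   5.1] [0.5808 0.0065]
14 [-6.4  4.5] [0.5744 0.011 ]
15 [-6.8  3.9] [0.5676 0.015 ]
16 [-7.1  3.3] [0.5605 0.0183]
17 [-7.4  2.7] [0.5532 0.021 ]
18 [-7.6  2. ] [0.5456 0.0231]
```

View pics/side1.png

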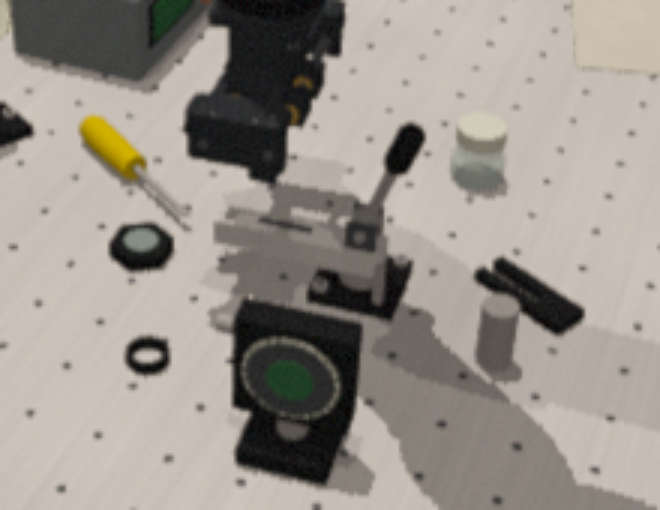

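The fingers are behind the strap, at crop (270,180), and clear of it. I'll push it round now.

Request:
{"op": "step_arm", "data": {"series": [[0.5,5,0,0,0,0,1],[0.5,5,0,0,0,0,1],[1.4,7.7,0,0,0,0.0875,1],[0.7,7.8,0,0,0,0.0875,1],[0,7.8,0,0,0,0.0875,1],[-0.6,7.8,0,0,0,0.0875,1],[-1.3,7.7,0,0,0,0.0875,1],[-2,7.6,0,0,0,0.0875,1],[-2.6,7.4,0,0,0,0.0875,1],[-3.3,7.1,0,0,0,0.0875,1],[0,0,0,0,0,0,1]]}}

```text
clock: 4.15
tool_pos: [0.6074, -0.0235, 0.028]
eef_rot: [0.919, 0.394, 0.001, -0.001]
contact_force: [-0.0, -0.3, 0.1]
opening: 0.006
finger_force: 0.0
```

```bash
python3 - <<'E'
from h import *
s=r.get_state();print(s["q"].round(2),s["tool_pos"],s["contact_force"])
im,P=cloud("side");cv2.imwrite("pics/side2.png",cv2.resize(im[150:320,180:400],None,fx=3,fy=3))
E
```

```text
[-0.14  0.94  0.19  1.75 -0.34  0.49 -0.49] [ 0.60743349 -0.02354927  0.02798593] [-0.0091925  -0.32690211  0.13727092]
```

View pics/side2.png

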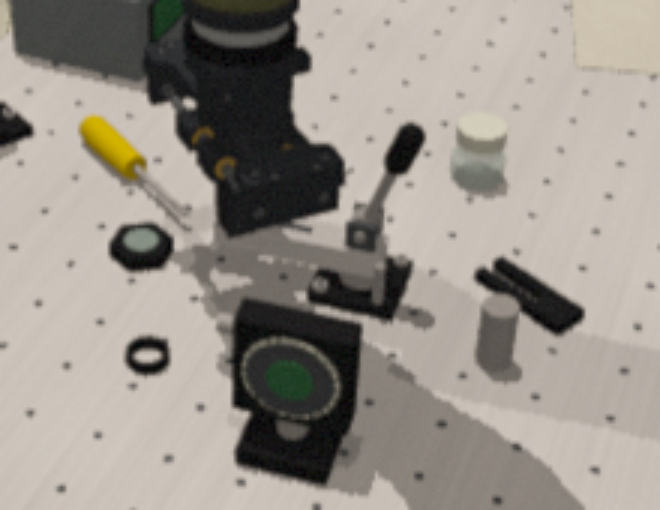

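The strap and lever haven't moved, and there's no contact force. I'll check the geometry by projecting the TCP into the images.

```bash
python3 - <<'E'
from h import *
s=r.get_state()
for n in("side","top"):
    c=r.get_calibration(n);K=np.array(c["intrinsics"]);T=np.array(c["pose"])
    def pj(p):
        q=T[:3,:3].T@(np.array(p)-T[:3,3]);return (K[0,0]*q[0]/-q[2]+K[0,2],K[1,1]*-q[1]/-q[2]+K[1,2])
    im,P=cloud(n)
    a,b=pj(s["tool_pos"]);print(n,a,b,"start tcp",pj([.613,-.0948,.026]),"strapend",pj([.634,-.054,.042]))
    cv2.circle(im,(round(a),round(b)),2,(0,0,255),-1)
    a,b=pj([.634,-.054,.042]);cv2.circle(im,(round(a),round(b)),2,(0,255,0),-1)
    cr=im[150:320,180:350] if n=="top" else im[180:270,220:320]
    cv2.imwrite(f"pics/{n}3.png",cv2.resize(cr,(400,400),interpolation=cv2.INTER_CUBIC))
cv2.imwrite("pics/both3.png",np.hstack([cv2.imread("pics/side3.png"),cv2.imread("pics/top3.png")]))
E
```

```text
side 258.2242436322243 235.7786710287694 start tcp (np.float64(268.11496899974316), np.float64(218.35821653892543)) strapend (np.float64(252.53338935596207), np.float64(220.18335507243248))
top 266.0278408169283 200.7546235282923 start tcp (np.float64(293.46471278405005), np.float64(198.71340301567497)) strapend (np.float64(277.7253355768799), np.float64(189.9332588302417))
```

View pics/both3.png

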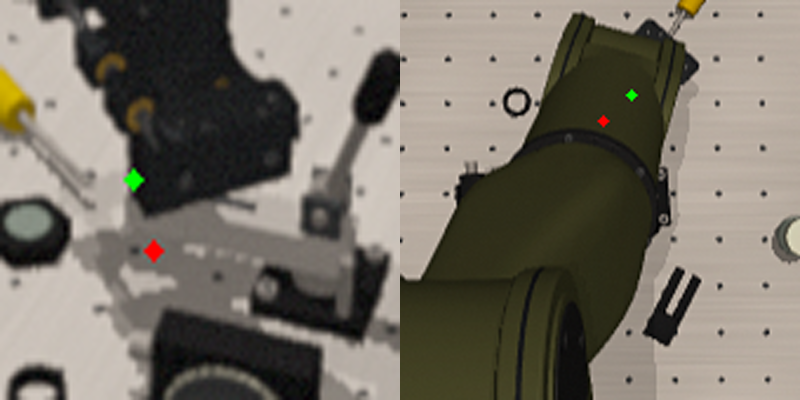

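```bash
python3 - <<'E'
from h import *
im,P=cloud("side"); s=r.get_state();print(s["clock"],s["tool_pos"])
for u,v in((256,226),(270,222),(285,217),(262,215),(275,210),(290,212),(258,232),(250,220),(262,228),(272,226),(283,232),(300,235)):
    print(u,v,P[v,u].round(3),im[v,u])
A=P[150:240,225:300].reshape(-1,3);c=im[150:240,225:300].reshape(-1,3)
D=A[(c.max(1)<70)&(A[:,2]>.03)&(A[:,2]<.2)]
for z in np.arange(.03,.2,.015):
    k=D[(D[:,2]>z)&(D[:,2]<z+.015)]
    if len(k)>3: print(z.round(3),len(k),k.min(0).round(3),k.max(0).round(3))
im,P=cloud("wrist");c=r.get_calibration("wrist");print(np.array(c["pose"]).round(3));cv2.imwrite("pics/w4.png",im)
E
```

```text
4.35 [ 0.60777164 -0.02620355  0.02756939]
256 226 [ 0.607 -0.01   0.064] [30 31 31]
270 222 [0.557 0.042 0.125] [27 26 27]
285 217 [0.535 0.018 0.128] [24 27 26]
262 215 [0.567 0.058 0.15 ] [28 30 26]
275 210 [0.547 0.044 0.158] [31 30 24]
290 212 [0.527 0.013 0.139] [29 24 21]
258 232 [ 0.626 -0.066  0.003] [105 111 117]
250 220 [ 0.661 -0.103  0.001] [165 175 183]
262 228 [ 0.607 -0.044  0.035] [ 98 104 110]
272 226 [ 0.586 -0.05   0.043] [103 108 115]
283 232 [ 0.56  -0.049  0.036] [106 112 117]
300 235 [ 0.522 -0.051  0.038] [106 114 119]
0.03 83 [ 0.528 -0.342  0.03 ] [ 0.802 -0.045  0.045]
0.045 83 [ 0.525 -0.331  0.045] [ 0.8   -0.013  0.06 ]
0.06 86 [ 0.525 -0.3    0.06 ] [ 0.8   -0.01   0.075]
0.075 43 [ 0.602 -0.269  0.075] [ 0.798 -0.009  0.09 ]
0.09 23 [ 0.602 -0.026  0.09 ] [ 0.621 -0.007  0.103]
0.12 302 [ 0.524 -0.078  0.12 ] [0.69  0.058 0.135]
0.135 402 [ 0.52  -0.084  0.135] [0.697 0.06  0.15 ]
0.15 899 [ 0.519 -0.087  0.15 ] [0.697 0.061 0.165]
0.165 213 [ 0.554 -0.022  0.165] [0.635 0.03  0.18 ]
0.18 145 [ 0.567 -0.02   0.18 ] [0.635 0.015 0.195]
0.195 53 [ 0.561 -0.02   0.195] [0.619 0.022 0.2  ]
[[ 0.722  0.661  0.206  0.661]
 [-0.692  0.688  0.217  0.031]
 [ 0.002 -0.3    0.954  0.199]
 [ 0.     0.     0.     1.   ]]
```

View pics/w4.png

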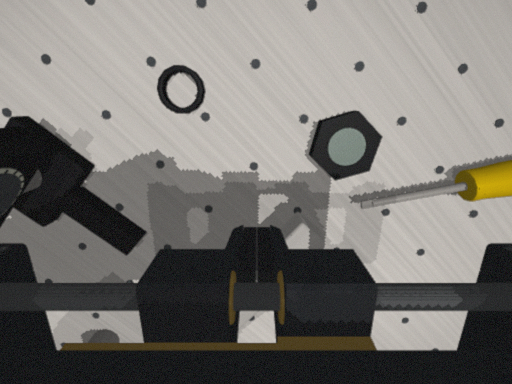

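The wrist view shows the shut fingertips at (257,228–300). The side depth puts the gripper's lower edge and the fingertip higher than the TCP reading implies, so the fingers went over the strap. I'll measure the offset.

```bash
python3 - <<'E'
from h import *
for i in range(3):
    im,P=cloud("side"); s=r.get_state();print(s["tool_pos"].round(4),s["contact_force"].round(2))
for v in range(216,240):
    print(v,[(tuple(P[v,u].round(3)),int(im[v,u].max())) for u in range(251,264,3)])
E
```

```text
[ 0.6076 -0.0263  0.0273] [ 0.38  0.21 -0.2 ]
[ 0.6075 -0.0262  0.0272] [0.01 0.16 0.97]
[ 0.6074 -0.0261  0.0272] [0.35 0.53 0.76]
216 [((np.float64(0.665), np.float64(-0.117), np.float64(0.002)), 205), ((np.float64(0.618), np.float64(-0.025), np.float64(0.077)), 19), ((np.float64(0.605), np.float64(-0.009), np.float64(0.092)), 25), ((np.float64(0.572), np.float64(0.054), np.float64(0.143)), 30), ((np.float64(0.565), np.float64(0.058), np.float64(0.148)), 29)]
217 [((np.float64(0.663), np.float64(-0.112), np.float64(0.004)), 193), ((np.float64(0.618), np.float64(-0.024), np.float64(0.076)), 17), ((np.float64(0.606), np.float64(-0.012), np.float64(0.087)), 26), ((np.float64(0.573), np.float64(0.053), np.float64(0.14)), 31), ((np.float64(0.564), np.float64(0.06), np.float64(0.147)), 30)]
218 [((np.float64(0.662), np.float64(-0.111), np.float64(0.002)), 184), ((np.float64(0.618), np.float64(-0.025), np.float64(0.072)), 24), ((np.float64(0.605), np.float64(-0.01), np.float64(0.086)), 28), ((np.float64(0.573), np.float64(0.054), np.float64(0.138)), 28), ((np.float64(0.565), np.float64(0.
[... 6393 characters left out ...]
float64(-0.0)), 111)]
238 [((np.float64(0.632), np.float64(-0.041), np.float64(0.002)), 116), ((np.float64(0.625), np.float64(-0.043), np.float64(0.003)), 114), ((np.float64(0.621), np.float64(-0.05), np.float64(-0.001)), 116), ((np.float64(0.614), np.float64(-0.051), np.float64(0.001)), 112), ((np.float64(0.609), np.float64(-0.056), np.float64(-0.001)), 112)]
239 [((np.float64(0.63), np.float64(-0.038), np.float64(0.002)), 161), ((np.float64(0.626), np.float64(-0.044), np.float64(-0.001)), 115), ((np.float64(0.619), np.float64(-0.045), np.float64(0.0)), 115), ((np.float64(0.613), np.float64(-0.047), np.float64(0.001)), 108), ((np.float64(0.605), np.float64(-0.047), np.float64(0.004)), 114)]
```

The real fingertip is at z≈0.057 while the TCP reads 0.027, so the tool is about 29 mm higher than reported. It passed over the strap without touching it. I'll lift, go back to the far side of the strap, and go lower.

Request:
{"op": "step_arm", "data": {"series": [[0,0,15,0,0,0,1],[1,-14,0,0,0,-0.1,1],[1,-14,0,0,0,-0.1,1],[1,-14,0,0,0,-0.1,1],[1,-14,0,0,0,-0.1,1],[1,-14,0,0,0,-0.1,1],[1,-2,0,0,0,-0.1,1],[1,0,0,0,0,-0.1,1],[0,0,-15,0,0,0,1],[0,0,-10,0,0,0,1],[0,0,-10,0,0,0,1],[0,0,-8,0,0,0,1],[0,0,0,0,0,0,1],[0,0,0,0,0,0,1]]}}

```text
clock: 5.95
tool_pos: [0.6142, -0.0978, -0.0011]
eef_rot: [0.999, 0.054, -0.0, 0.0]
contact_force: [-0.1, -0.4, 0.9]
opening: 0.005
finger_force: 0.0
```

```bash
python3 - <<'E'
from h import *
s=r.get_state();q=s["eef_rot"];print(s["tool_pos"],s["contact_force"],np.degrees(2*np.arctan2(q[1],q[0]))-90)
im,P=cloud("side");cv2.imwrite("pics/side5.png",cv2.resize(im[170:270,220:340],None,fx=5,fy=5))
E
```

```text
[ 0.61417477 -0.09780347 -0.00108404] [-0.08695816 -0.37155464  0.89899939] -83.81320508006671
```

View pics/side5.png

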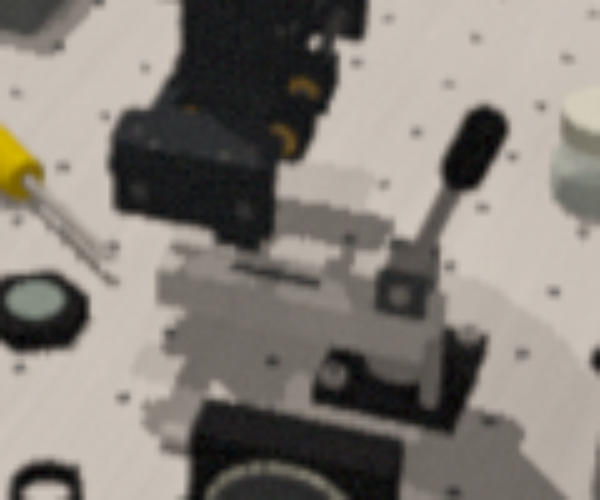

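The finger now reaches down behind the strap at (240,240), and there is no table contact. I'll push again and watch the force.

Request:
{"op": "step_arm", "data": {"series": [[0,6,-2,0,0,0,1],[0,6,0,0,0,0,1],[1.4,7.7,0,0,0,0.0875,1],[0.7,7.8,0,0,0,0.0875,1],[0,7.8,0,0,0,0.0875,1],[0,0,0,0,0,0,1]]}}

```text
clock: 6.6
tool_pos: [0.6165, -0.0605, -0.0027]
eef_rot: [0.983, 0.185, 0.0, -0.001]
contact_force: [0.1, 0.2, -0.1]
opening: 0.006
finger_force: 0.0
```

```bash
cat >> h.py <<'E'
def lever():
    im,P=cloud("side");Q=P.reshape(-1,3)
    m=(im.max(2).ravel()<200)&(Q[:,2]>.115)&(np.hypot(Q[:,0]-.526,Q[:,1]+.0645)<.06)
    L=Q[m];L=L[L[:,2]>.125]
    st=(abs(P[...,2]-.041)<.003)&(np.hypot(P[...,0]-.526,P[...,1]+.0645)<.12)&(np.hypot(P[...,0]-.526,P[...,1]+.0645)>.04)&(im.max(2)>80)
    S=P[st];a=np.degrees(np.arctan2(S[:,1]+.0645,S[:,0]-.526))
    return L.mean(0).round(4) if len(L) else None,len(L),np.percentile(a,[10,50,90]).round(1) if len(a) else None,len(a)
E
python3 - <<'E'
from h import *
s=r.get_state();print(s["tool_pos"],s["contact_force"],s["q"].round(2));print(lever())
E
```

```text
[ 0.61652794 -0.06048975 -0.00271366] [ 0.1253044   0.20287844 -0.13077517] [-0.12  1.01  0.27  1.72 -0.51  0.49 -0.72]
(array([ 0.5517, -0.0434,  0.3533]), 1660, array([19.1, 25.9, 36.3]), 164)
```

The strap is following. I'll continue the arc.

Request:
{"op": "step_arm", "data": {"series": [[-0.6,7.8,0,0,0,0.0875,1],[-1.3,7.7,0,0,0,0.0875,1],[-2,7.6,0,0,0,0.0875,1],[-2.6,7.4,0,0,0,0.0875,1],[-3.3,7.1,0,0,0,0.0875,1],[-3.9,6.8,0,0,0,0.0875,1],[-4.5,6.4,0,0,0,0.0875,1],[-5,6,0,0,0,0.0875,1],[-5.5,5.6,0,0,0,0.0875,1],[-6,5.1,0,0,0,0.0875,1],[-6.4,4.5,0,0,0,0.0875,1],[-3.4,2,0,0,0,0.0435,1],[0,0,0,0,0,0,1]]}}

```text
clock: 7.95
tool_pos: [0.5725, 0.0127, -0.0025]
eef_rot: [0.773, 0.635, 0.001, -0.0]
contact_force: [2.0, 3.9, 0.8]
opening: 0.004
finger_force: 1.9
```

```bash
python3 - <<'E'
from h import *
s=r.get_state();q=s["eef_rot"];print(s["tool_pos"],s["contact_force"],s["q"].round(2),np.degrees(2*np.arctan2(q[1],q[0]))-90);print(lever())
E
```

```text
[ 0.57254824  0.01274717 -0.00248157] [2.01157118 3.86396456 0.81886945] [-0.13  0.95  0.05  1.86 -0.13  0.33 -0.17] -11.176579431845255
(array([ 0.5256, -0.0393,  0.2612]), 328, array([66.4, 77.9, 87.5]), 147)
```

Request:
{"op": "step_arm", "data": {"series": [[-3.5,1.9,0,0,0,0.044,1],[-3.6,1.7,0,0,0,0.044,1],[-3.6,1.6,0,0,0,0.044,1],[-3.7,1.4,0,0,0,0.044,1],[-3.7,1.2,0,0,0,0.044,1],[-3,0.8,0,0,0,0.03,1],[0,0,0,0,0,0,1]]}}

```text
clock: 8.7
tool_pos: [0.5514, 0.0222, -0.0026]
eef_rot: [0.686, 0.727, 0.001, -0.0]
contact_force: [2.4, 6.2, 2.6]
opening: 0.007
finger_force: 2.9
```

```bash
python3 - <<'E'
from h import *
s=r.get_state();q=s["eef_rot"];print(s["tool_pos"],s["contact_force"],np.degrees(2*np.arctan2(q[1],q[0]))-90);print(lever())
E
```

```text
[ 0.55144602  0.02224    -0.00257227] [2.37033186 6.16397243 2.60792757] 3.314639504620132
(array([ 0.5186, -0.0498,  0.2256]), 216, array([ 80.5,  93.7, 104.2]), 165)
```

Request:
{"op": "step_arm", "data": {"series": [[-1.5,0,0,0,0,0.015,1],[-1.5,0,0,0,0,0.015,1],[-1.5,0,0,0,0,0,1],[0,0,0,0,0,0,1],[0,0,0,0,0,0,1]]}}

```text
clock: 9.25
tool_pos: [0.5477, 0.0231, -0.0025]
eef_rot: [0.675, 0.737, 0.002, -0.0]
contact_force: [2.1, 7.0, 1.7]
opening: 0.004
finger_force: 3.6
```

The +y force fits the finger's edge rubbing on the strap's shoulder at 74 mm. I'll move outward a little and keep pushing.

Request:
{"op": "step_arm", "data": {"series": [[0,3,0,0,0,0,1],[0,2,0,0,0,0,1],[-1.5,0,0,0,0,0,1],[-1.5,0,0,0,0,0,1],[0,0,0,0,0,0,1]]}}

```text
clock: 9.75
tool_pos: [0.545, 0.0242, -0.0027]
eef_rot: [0.677, 0.736, 0.001, 0.002]
contact_force: [5.5, -0.7, -2.8]
opening: 0.007
finger_force: 2.3
```

Request:
{"op": "step_arm", "data": {"series": [[-1.5,0,0,0,0,0,1],[-1.5,0,0,0,0,0,1],[0,0,0,0,0,0,1],[0,0,0,0,0,0,1]]}}

```text
clock: 10.15
tool_pos: [0.545, 0.0243, -0.0025]
eef_rot: [0.677, 0.736, 0.003, 0.003]
contact_force: [10.0, -1.3, -5.0]
opening: 0.006
finger_force: 4.1
```

```bash
python3 - <<'E'
from h import *
s=r.get_state();q=s["eef_rot"];print(s["tool_pos"],s["contact_force"],np.degrees(2*np.arctan2(q[1],q[0]))-90);print(lever())
im,P=cloud("side")
S=P[(abs(P[...,2]-.041)<.004)&(P[...,1]>-.03)&(P[...,1]<.06)&(abs(P[...,0]-.52)<.04)&(im.max(2)>80)]
for y in np.arange(-.03,.06,.01):
    k=S[(S[:,1]>y)&(S[:,1]<y+.01)]
    if len(k): print(y.round(2),len(k),k[:,0].min().round(4),k[:,0].max().round(4))
E
```

```text
[ 0.54499665  0.02428102 -0.00251913] [ 9.95420414 -1.32702173 -4.96016037] 4.830606223724942
(array([ 0.5204, -0.067 ,  0.1803]), 127, array([ 87.3,  99.6, 153.5]), 137)
-0.03 12 0.5091 0.5305
-0.02 30 0.5086 0.5304
-0.01 35 0.5075 0.5344
0.0 31 0.5065 0.5327
0.01 37 0.5092 0.5299
0.02 3 0.5129 0.5208
```

The strap is at its stop: x stalls at 0.545 with 10 N, and the strap's centre line matches the tongue axis. I'll back off and rise, and plan the lever arc.

Request:
{"op": "step_arm", "data": {"series": [[15,3,0,0,0,0,1],[20,3,0,0,0,0,1],[10,0,40,0,0,0,1],[0,0,50,0,0,0,1],[0,0,50,0,0,0,1],[0,0,20,0,0,0,1],[0,0,0,0,0,0,1]]}}

```text
clock: 10.95
tool_pos: [0.586, 0.0307, 0.16]
eef_rot: [0.677, 0.736, 0.001, 0.001]
contact_force: [0.2, -0.1, -0.5]
opening: -0.0
finger_force: 0.0
```

```bash
python3 - <<'E'
from h import *
s=r.get_state();print(s["tool_pos"],s["contact_force"])
im,P=cloud("side");Q=P.reshape(-1,3);z=Q[:,2]
L=Q[(abs(Q[:,0]-.526)<.03)&(Q[:,1]<-.05)&(Q[:,1]>-.14)]
for a in np.arange(.06,.16,.015):
    k=L[(L[:,2]>a)&(L[:,2]<a+.015)]
    if len(k): print("lever",a.round(3),len(k),k.mean(0).round(4),k.max(0).round(4))
S=P[(abs(P[...,2]-.042)<.003)&(P[...,1]>-.04)&(P[...,1]<.06)&(abs(P[...,0]-.52)<.04)&(im.max(2)>80)]
print("strap",[np.round(v,1) for v in cv2.minAreaRect((S[:,:2]*1000).astype(np.float32))])
for y in (-.02,0,.02,.035):
    k=S[abs(S[:,1]-y)<.006]; print(y,(k[:,0].min()+k[:,0].max())/2 if len(k) else None,.526-.088*(y+.0645))
pl=Q[(z>.1)&(z<.11)&(Q[:,1]>.08)&(Q[:,1]<.14)&(abs(Q[:,0]-.515)<.06)];print("plate",cv2.minAreaRect((pl[:,:2]*1000).astype(np.float32)))
d=np.array([.088,-.996,0]);Z=np.array([0,0,1.]);pin=np.array([.526,-.0645,.056]);prev=None
for e in list(np.arange(72,-1,-8)):
    c=np.cos(np.radians(e));n=np.sin(np.radians(e))
    t=pin+.078*(c*d+n*Z)+.010*(-n*d+c*Z)-.009*d-.029*Z
    print(e,t.round(4),None if prev is None else ((t-prev)*1000).round(1));prev=t
E
```

```text
[0.58598574 0.03067086 0.16001541] [ 0.19307853 -0.1161987  -0.50004369]
lever 0.06 113 [ 0.5249 -0.0613  0.0661] [ 0.5417 -0.0509  0.0746]
lever 0.075 50 [ 0.5258 -0.0688  0.0823] [ 0.5328 -0.063   0.09  ]
lever 0.09 51 [ 0.5259 -0.0737  0.0976] [ 0.5331 -0.0669  0.1047]
lever 0.105 47 [ 0.5255 -0.0771  0.1127] [ 0.5346 -0.0727  0.1198]
lever 0.12 74 [ 0.5262 -0.0796  0.1274] [ 0.5372 -0.0718  0.135 ]
lever 0.135 68 [ 0.5259 -0.0853  0.1421] [ 0.5373 -0.0788  0.1482]
strap [array([520.2,  -9.4]), array([61.1, 35.3]), np.float64(89.7)]
-0.02 0.5233794242571115 0.522084
0 0.52110812182669 0.520324
0.02 0.5202761233572704 0.518564
0.035 None 0.517244
plate ((512.6602783203125, 107.27490997314453), (75.64971160888672, 26.321928024291992), 6.362201690673828)
72 [ 0.5265 -0.0701  0.1043] None
64 [ 0.5274 -0.0806  0.1015] [  0.9 -10.6  -2.8]
56 [ 0.5283 -0.0907  0.0973] [  0.9 -10.1  -4.2]
48 [ 0.5291 -0.1001  0.0917] [ 0.8 -9.4 -5.6]
40 [ 0.5299 -0.1086  0.0848] [ 0.8 -8.5 -6.9]
32 [ 0.5306 -0.1161  0.0768] [ 0.7 -7.5 -8. ]
24 [ 0.5311 -0.1225  0.0679] [ 0.6 -6.3 -9. ]
16 [ 0.5316 -0.1275  0.0581] [ 0.4 -5.  -9.7]
8 [ 0.5319 -0.1311  0.0478] [  0.3  -3.6 -10.4]
0 [ 0.5321 -0.1332  0.037 ] [  0.2  -2.1 -10.8]
```

Strap, mount and lever agree with the expected geometry. I'll move to the +y side of the lever.

Request:
{"op": "step_arm", "data": {"series": [[-15,-21,0,0,0,0,1],[-15,-21,0,0,0,0,1],[-15,-21,0,0,0,0,1],[-14,-21,0,0,0,0,1],[0,0,-30,0,0,0,1],[0,0,-26,0,0,0,1],[0,0,0,0,0,0,1]]}}

```text
clock: 11.7
tool_pos: [0.5215, -0.0528, 0.097]
eef_rot: [0.676, 0.737, -0.004, -0.004]
contact_force: [-0.8, -0.8, 0.2]
opening: 0.006
finger_force: 0.0
```

```bash
python3 - <<'E'
from h import *
s=r.get_state();print(s["tool_pos"],s["contact_force"],s["q"].round(2))
im,P=cloud("side");cv2.imwrite("pics/side6.png",cv2.resize(im[150:290,220:360],None,fx=4,fy=4))
E
```

```text
[ 0.52150858 -0.05278864  0.09698039] [-0.76041413 -0.79247551  0.19518309] [ 0.02  0.74 -0.    1.96  0.01  0.45  0.09]
```

View pics/side6.png

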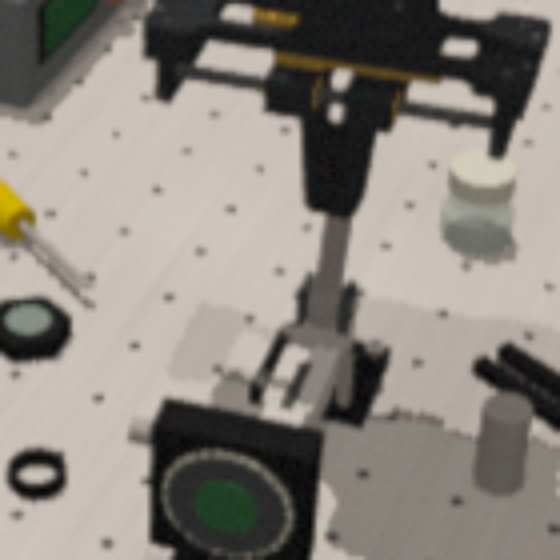

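The fingers are centred in front of the grip at (335,205), and the strap lies over the tongue. I'll start pushing the lever.

Request:
{"op": "step_arm", "data": {"series": [[2,-9,2,0,0,0,1],[2,-9,2,0,0,0,1],[1,-10,0,0,0,0,1],[0.5,-5,-2,0,0,0,1],[0.5,-5,-2,0,0,0,1],[0.4,-4.7,-2.8,0,0,0,1],[0.4,-4.7,-2.8,0,0,0,1],[0.4,-4.3,-3.4,0,0,0,1],[0.4,-4.2,-3.5,0,0,0,1],[0,0,0,0,0,0,1]]}}

```text
clock: 12.75
tool_pos: [0.5338, -0.1096, 0.0881]
eef_rot: [0.677, 0.736, -0.0, 0.0]
contact_force: [-0.4, -0.3, 1.3]
opening: 0.002
finger_force: 0.4
```

```bash
cat >> h.py <<'E'
def rep():
    s=r.get_state();print(s["tool_pos"].round(4),s["contact_force"].round(1),s["moment"].round(2))
    im,P=cloud("side");Q=P.reshape(-1,3);z=Q[:,2]
    L=Q[(abs(Q[:,0]-.53)<.03)&(Q[:,1]<-.07)&(Q[:,1]>-.2)&(z>.045)&(z<.16)]
    for y in np.arange(-.19,-.07,.015):
        k=L[(L[:,1]>y)&(L[:,1]<y+.015)]
        if len(k)>3: print("y",y.round(3),len(k),"x",k[:,0].min().round(3),k[:,0].max().round(3),"z",k[:,2].min().round(3),k[:,2].max().round(3))
    S=P[(abs(P[...,2]-.04)<.005)&(P[...,1]>-.04)&(P[...,1]<.06)&(abs(P[...,0]-.52)<.04)&(im.max(2)>80)]
    for y in (-.02,0,.02):
        k=S[abs(S[:,1]-y)<.006]
        if len(k): print("strap",y,((k[:,0].min()+k[:,0].max())/2).round(4),np.median(k[:,2]).round(4))
    pl=Q[(z>.1)&(z<.11)&(Q[:,1]>.08)&(Q[:,1]<.14)&(abs(Q[:,0]-.515)<.06)];print("plate",cv2.minAreaRect((pl[:,:2]*1000).astype(np.float32)))
    return im
E
python3 -c "
from h import *
rep()"
```

```text
[ 0.5338 -0.1096  0.0881] [-0.4 -0.3  1.3] [ 0.02  0.26 -0.  ]
y -0.13 34 x 0.518 0.543 z 0.1 0.16
y -0.115 292 x 0.517 0.549 z 0.087 0.16
y -0.1 115 x 0.52 0.549 z 0.071 0.16
y -0.085 63 x 0.51 0.539 z 0.056 0.081
strap -0.02 0.5225 0.0406
strap 0 0.5211 0.0408
strap 0.02 0.5206 0.0407
plate ((512.70361328125, 108.3207778930664), (75.03803253173828, 26.27654266357422), 5.348667621612549)
```

Request:
{"op": "step_arm", "data": {"series": [[-1,-3.7,-5,0,0,0,1],[-1,-3.7,-5,0,0,0,1],[-1,-3.2,-5,0,0,0,1],[0,-3.1,-5,0,0,0,1],[0,-2.5,-5,0,0,0,1],[0,-2.5,-5,0,0,0,1],[0,-1.8,-5.2,0,0,0,1],[0,-1.8,-5.2,0,0,0,1],[0,0,0,0,0,0,1]]}}

```text
clock: 13.7
tool_pos: [0.53, -0.1312, 0.0474]
eef_rot: [0.676, 0.737, -0.001, -0.001]
contact_force: [0.1, 0.4, -0.1]
opening: 0.004
finger_force: 0.2
```

```bash
python3 -c "
from h import *
rep()"
```

```text
[ 0.53   -0.1312  0.0474] [ 0.1  0.4 -0.1] [-0.15  0.05 -0.01]
y -0.16 4 x 0.501 0.541 z 0.066 0.146
y -0.145 48 x 0.5 0.54 z 0.06 0.156
y -0.13 346 x 0.512 0.547 z 0.061 0.157
y -0.115 120 x 0.5 0.558 z 0.062 0.16
y -0.1 118 x 0.501 0.559 z 0.058 0.16
y -0.085 25 x 0.513 0.539 z 0.059 0.068
strap -0.02 0.5219 0.0385
strap 0 0.5214 0.0386
strap 0.02 0.5196 0.0387
plate ((512.9075317382812, 106.80741119384766), (75.29537200927734, 27.025623321533203), 3.288073778152466)
```

Nearly there: the strap has dropped to 38.5 mm. I'll press down to the limit, watching the force.

Request:
{"op": "step_arm", "data": {"series": [[0,-1,-4,0,0,0,1],[0,-1,-4,0,0,0,1],[0,-0.5,-4,0,0,0,1],[0,0,-3,0,0,0,1],[0,0,0,0,0,0,1]]}}

```text
clock: 14.25
tool_pos: [0.5301, -0.1332, 0.0377]
eef_rot: [0.676, 0.737, 0.0, 0.0]
contact_force: [-10.7, 3.3, 48.1]
opening: 0.003
finger_force: 24.2
```

There's a firm stop at z=0.0377 with 48 N, where 0.037 was predicted for fully down. I'll lift off and check.

Request:
{"op": "step_arm", "data": {"series": [[0,0,5,0,0,0,1],[0,0,30,0,0,0,1],[0,0,50,0,0,0,1],[0,-40,50,0,0,0,1],[0,-50,20,0,0,0,1],[0,-50,0,0,0,0,1],[0,-50,0,0,0,0,1],[0,0,0,0,0,0,1]]}}

```text
clock: 15.05
tool_pos: [0.5276, -0.3219, 0.1755]
eef_rot: [0.681, 0.732, -0.003, 0.002]
contact_force: [-0.1, -0.8, -0.3]
opening: 0.003
finger_force: 0.0
```

```bash
python3 -c "
from h import *
im=rep();cv2.imwrite('pics/side7.png',cv2.resize(im[170:310,220:360],None,fx=4,fy=4))"
```

```text
[ 0.5276 -0.3219  0.1755] [-0.1 -0.8 -0.3] [-0.05  0.15  0.  ]
y -0.16 13 x 0.523 0.539 z 0.058 0.068
y -0.145 37 x 0.521 0.54 z 0.056 0.068
y -0.13 47 x 0.521 0.539 z 0.054 0.069
y -0.115 25 x 0.522 0.535 z 0.055 0.063
y -0.1 30 x 0.52 0.534 z 0.057 0.064
y -0.085 22 x 0.513 0.538 z 0.059 0.067
strap -0.02 0.5222 0.038
strap 0 0.5215 0.0382
strap 0.02 0.5204 0.0383
plate ((512.9381103515625, 107.3409423828125), (75.79056549072266, 25.71966552734375), 5.257134914398193)
```

View pics/side7.png

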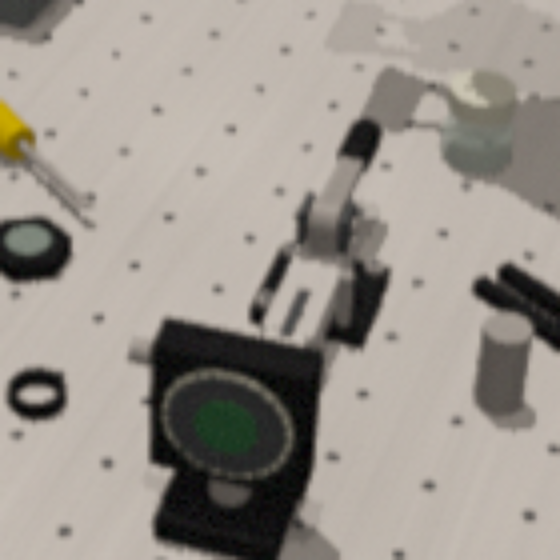

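The picture shows the lever level along the strap's -y, with its grip at (360,140), and the strap over the tongue at (300,300). The grip top is flat at about 68 mm, the strap has dropped 4 mm, the mount is unmoved, and the robot is clear. I'll hand in.

```bash
python3 -c "
from plant import r
print(r.finish_job())"
```

```text
the job is handed in; nothing more can be done
None
```

I handed the job in at about 15 s of the 51 s allowed: the strap is at its stop over the tongue, the lever is fully down, the mount has not moved measurably, and the robot is clear, but no verdict came back and I could not measure the clamping force on the foot.

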